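Pull a printer bed into line with a taper pin

TASK

Take the steel taper pin with the orange handle from its stand and drive it straight down through the slotted window in the yellow jaw of the printer bed unit, feeling for the hole in the bed's tongue underneath and pulling the sliding bed into line with the hole in the fixed lower jaw below, until its collar sits flush on the yellow jaw; leave it there. Press firmly but steadily, without forcing the pin where it is blocked, never touch the bed unit with the gripper itself, and leave the other things on the bench where they are.

Things in the scene. Friction and masses are not known exactly. Their poses are not given: they have to be found in the camera images.
- pin: Loose taper pin, about 0.25 kg, round, upright in one of two grey stands. Origin: centre of the tip's end; z up the pin. From the tip: steel cone, 8 mm diameter growing evenly to 17 mm at 40 mm; shank 17 mm to 72 mm; collar 38 mm diameter, 72 to 78 mm; orange handle, 78 to 138 mm. The collar rests on the stand, tip 72 mm below its top: lift straight up by 75 mm or more to clear it.
- pin_handle (a point): Middle of the pin's orange handle, a cylinder 24 mm in diameter and 60 mm long, 108 mm above the tip.
- blunt_pin: A bystander: a straight brass pin of the same size with a blunt end and a black handle, in the other stand. It cannot do the job. Origin at its lower end.
- stand_a: One of the two fixed grey pin stands, a block 60 mm square at the top on an 80 mm square foot, 85 mm high, with an upright through-hole of 20 mm. Origin under its centre.
- stand_b: The other pin stand, the same. Which stand holds which pin varies.
- frame: Printer bed unit: fixed frame with a sliding bed. Origin on the bench under the lower hole; y is the direction in which the bed slides, x points from the jaws to the glass. A C-bracket 72 mm (x) by 92 mm (y) holds two fixed jaws with the bed's tongue between. Glass bed 172 x 190 mm, from x = 60 to 235, top 81 mm high, things on it up to 91 mm. Rails: y -150 to 150, a motor to y -190.
- lower_hole (a point): Centre of the 20 mm through-hole in the top face of the fixed dark lower jaw, 62 mm above the bench, exactly below the point window; the jaw is 20 mm thick with open space below. When the pin is home its shank reaches 8 mm into this hole.
- bed_slide (a point): A fixed point midway in height of the bed's aluminium tongue (65 to 73 mm high, 104 mm wide), on the axis of the lower hole. The tongue's 19 mm through-hole lies 8 to 38 mm from here towards the frame's +y: how far is not given, to be seen through the window or felt with the pin's tip (stopped on the tongue or going in). The bed slides with about 4.5 N friction, no spring, from 6 mm short of to 42 mm past being in line.
- window (a point): The window: a point on the axis of the lower hole, in a straight-sided slot right through, 20 mm wide and running from y -11 to +41 mm from this point, on the top face of the yellow upper jaw (8 mm thick), 86 mm above the bench; axes as the frame's. With the pin home its collar lies across the slot on this face and its tip is 72 mm below it.
- bottle: White plastic bottle, 56 mm diameter, 150 mm high, a bystander. Origin under its centre.
- scraper: Spatula, 200 mm long, lying flat along its x axis, a bystander.
- spanner: Spanner, 160 mm long, lying flat along its x axis, a bystander.
- driver: Screwdriver, 180 mm long, lying along its x axis, a bystander.
- vase: Blue printed vase, 72 mm diameter, 100 mm high, a bystander. Origin under its centre.
- spool: Spool of orange filament lying flat, 200 mm diameter, 65 mm high, a bystander. Origin under its centre.

How it is judged (in metres and radians):
At the end, for the whole second after the job is handed in: The taper pin stands in the window within 0.06 rad of upright, its collar on the yellow jaw to within 2 mm (tip at least 70 mm below the jaw's top face) and its tip within 6 mm of the lower hole's axis, so that it has passed through the bed's tongue and the lower jaw; it is let go and at rest (z of pin in the frame of window between -0.076 and -0.07 m and horizontal distance between pin and window below 0.006 m and angle between pin's own z axis and vertical below 0.06 rad and linear speed of pin below 0.01 m/s); the robot touches nothing.
It fails at once if the pin is forced: more than 80 N between the pin and the bed unit (contact force between pin and frame above 80 N).
It fails at once if the gripper or arm touches the bed unit (more than 2 N) (contact force between any of the fingers, the arm and frame above 2 N).
It fails at once if a bystander is moved by more than 30 mm (distance of any of blunt_pin, bottle, scraper, spanner, driver, vase, spool from where it was at the start of the episode above 0.03 m).
It also fails if it takes over 54 s, if anything falls off the work surface, if the arm or the gripper's body presses on something with over 40 N, if the wrist force passes 120 N, or if a joint passes its speed limit or range.

ROBOT

A 6-joint arm with a two-finger parallel gripper is mounted at the origin on the work surface. World frame = base frame: x ahead of the robot, y to its left, z up, the work surface at z = 0. Lengths are in m, angles in degrees, forces in N, time in s.
With the tool pointing down it reaches from about 0.35 to 0.875 m from the base axis. Payload 4.2 kg.
Tool frame: the origin (TCP) lies at the very end of the fingers, on their centre line; the grasp point (between the pads) lies 19 mm behind it; z points along the fingers, y is the line along which they close (so a half turn about z gives the same grasp; the last joint's range is limited). The gripper opens to 87 mm and grips with 3 to 60 N. Pads are 19 mm wide; open, the fingers measure 117 mm over their backs; the gripper's body (75 mm by 190 mm) begins 51 mm behind the grasp point.
Start: joints at [-51.303, 22.042, 0.453, 0, -68.411, -14.817], TCP at [0.253, -0.571, 0.223] pointing down, gripper open.
Joint ranges: [-179.83, 179.83], [-69.29, 118.12], [-61.27, 80.66], [-181.25, 117.63], [-171.15, -9.14], [-177.46, 177.46]. Speed limits (degrees/s): [159.86, 159.86, 180, 180, 180, 180].

INTERFACE

Orientations are given as a 3x3 rotation matrix whose columns are the frame's x, y, z axes.
In Python, from station import monitor, cams, ticket gives the robot as it stands.
- The arm moves only by the tool drive_tool, never from a script. Its argument "moves" is a list of rows, each an object with "delta_pos": the shift along the tool's x, y, z in mm, a list of three; "turn": the turn about the tool's z in rad; "claw": the opening, from 0 (shut) to 1 (fully open). A call has 1 to 12 rows; each row shifts and turns the commanded pose from where the row before left it, along the tool's axes as they then stand; what a row does not reach is not made up. A row lasts 1/8 s, in which the tool goes at most 62.5 mm and 10.7 degrees, less where a joint would pass 70% of its speed; a pose out of reach is approached as far as the arm can. A call is refused whole if a number of a shift passes 62.5 or a number of a turn 0.188, either way. A call with a gripper value outside its range is refused whole. The fingers move at their own pace and stop on an object; the grip force is fixed at half the most. Time passes only in rows, so rows that do not move let the fingers close. It gives the time, the measured TCP pose, the force, the opening and the grip force at its end, in the units of the state.
- monitor.sense(): the state, without advancing time (a new reading comes with each control period).
- cams.capture(name): name is "scene" or "side" or "wrist"; returns a dict with "color" (400x640x3 uint8, red, green, blue), "range_z" (400x640 float32, m along the optical axis (not along the pixel's ray), 0 where there is no reading), "vertical_fov" (degrees; the focal length in pixels is half the picture's height over the tangent of half this angle, whatever the lens; pixels are square), "cx", "cy" (the principal point, pixels), "extrinsics" (4x4, takes a point from camera to world coordinates). Camera axes: x right, y down, z forward; pixel columns grow to the right and rows downward; lengths in m; the calibration is good to about 2 mm. The wrist camera is an equidistant fisheye: a pixel r from the principal point sees the ray r / f radians off the axis. A picture is of the moment at which its call begins.
- ticket.finish_job(): hands the job in; it is judged then, once.
The state is a dict: "time_s": time; "joints": joint angles; "joint_velocities": joint speeds; "effort": joint torques, N m; "tcp_pos": TCP position; "ee_rot": TCP orientation; "wrist_force": force on the tool from outside, world axes, zero at the start; "moment": the same for the moment, N m; "gripper_width": opening from 0.0 (shut) to 1.0 (fully open); "gripper_force": force on a finger pad.
Only numpy, scipy, OpenCV 4.12 (cv2) and the standard library are available. Lean on these libraries where they do the work, as an engineer would, in place of code of your own. Each camera call takes 0.05 s, during which the arm holds its last target. There are 200 camera calls.

## Working session

There is one attempt and no reset: what is moved stays moved. The work goes in short steps, Python scripts to look and compute and a tool call to move; the robot and the scene stay as the last step left them, time stands still between calls to the robot, and variables do not carry over. Pictures are saved under pics/ and viewed, at most 10 in all, crops included, and the job is handed in when it is done.

Besides the shell and the picture viewer there is one more tool, called as name(argument=value, ...), one argument or row to a line, values as JSON. drive_tool: Moves the arm, as the interface text tells. Its arguments: {"type":"object","properties":{"moves":{"type":"array","items":{"type":"object","properties":{"delta_pos":{"type":"array","items":{"type":"number"}},"turn":{"type":"number"},"claw":{"type":"number"}}}}},"required":["moves"]}

```bash
mkdir -p pics
cat > h.py <<'E'
import numpy as np, cv2, pickle
from station import monitor, cams, ticket
def snap(n,tag):
    c=cams.capture(n); pickle.dump(c,open(f'pics/{tag}.pkl','wb'))
    cv2.imwrite(f'pics/{tag}.png',c['color'][:,:,::-1]); return c
def load(tag): return pickle.load(open(f'pics/{tag}.pkl','rb'))
def ray(c,u,v,fish=False):
    f=200/np.tan(np.radians(c['vertical_fov'])/2)
    d=np.array([u-c['cx'],v-c['cy']],float)
    if fish:
        r=np.hypot(*d); t=r/f; d3=np.array([*(d/max(r,1e-9)*np.sin(t)),np.cos(t)])
    else: d3=np.array([*(d/f),1])
    E=c['extrinsics']; return E[:3,3],E[:3,:3]@d3
def atz(c,u,v,z,fish=False):
    o,d=ray(c,u,v,fish); return o+d*(z-o[2])/d[2]
def cloud(c):
    f=200/np.tan(np.radians(c['vertical_fov'])/2)
    v,u=np.mgrid[:400,:640]; z=c['range_z']
    P=np.stack([(u-c['cx'])/f*z,(v-c['cy'])/f*z,z],-1)
    E=c['extrinsics']; return P@E[:3,:3].T+E[:3,3]
E
python3 - <<'E'
from h import *
s=monitor.sense(); print(s)
a=snap('scene','s0');b=snap('side','d0');w=snap('wrist','w0')
for c in(a,b,w): print(c['vertical_fov'],c['cx'],c['cy'],c['extrinsics'].round(3).tolist())
cv2.imwrite('pics/both.png',cv2.resize(np.vstack([a['color'],b['color']])[:,:,::-1],None,fx=.75,fy=.75))
E
```

```text
{'time_s': 0.0, 'joints': array([-5.13009951e+01,  2.20913203e+01,  3.81101942e-01, -2.84745889e-02,
       -6.84123648e+01, -1.48163654e+01]), 'joint_velocities': array([ 0.05781781, -0.01255091,  0.05445721,  0.03180935,  0.04319881,
       -0.0925933 ]), 'effort': array([ 4.65218600e-04, -3.90664601e+01,  1.87401974e+01,  4.21966642e+00,
        1.09108561e-02, -1.93248775e-04]), 'tcp_pos': array([ 0.25281249, -0.57093257,  0.22146409]), 'ee_rot': array([[-9.14450835e-01, -4.04695832e-01, -9.76983545e-04],
       [-4.04696999e-01,  9.14448743e-01,  1.95863196e-03],
       [ 1.00751184e-04,  2.18645494e-03, -9.99997605e-01]]), 'wrist_force': array([-0.24657427, -0.04442051, -0.86755014]), 'moment': array([-0.00657844, -0.0212999 ,  0.010246  ]), 'gripper_force': 0.0, 'gripper_width': 1.0009986714795003}
52.22345383523977 319.544502593764 208.6903909677696 [[-0.445, 0.568, -0.692, 1.436], [0.895, 0.3, -0.33, 0.461], [0.02, -0.767, -0.642, 1.0], [0.0, 0.0, 0.0, 1.0]]
54.31745045145676 317.8331247332232 201.19069301630708 [[0.955, -0.221, 0.198, 0.217], [-0.297, -0.692, 0.658, -0.904], [-0.009, -0.687, -0.727, 1.115], [0.0, 0.0, 0.0, 1.0]]
65.70646984690485 321.29534520548253 198.46866956395348 [[-0.404, 0.885, 0.231, 0.19], [0.915, 0.391, 0.103, -0.599], [0.001, 0.252, -0.968, 0.384], [0.0, 0.0, 0.0, 1.0]]
```

View pics/both.png

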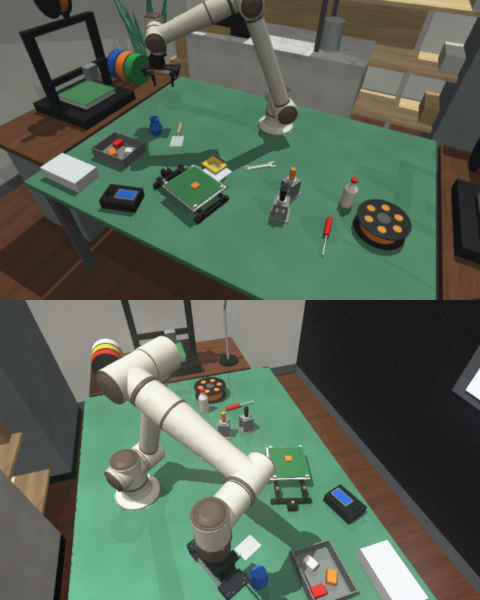

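Scene view: yellow jaw near (285,217) full-res, orange-handled pin near (390,230), and the black-handled pin near (376,255). I'll enlarge this area.

Run:
```python
from h import *
c=load('s0'); 
i=c['color'][195:315,195:415,::-1]
a=cv2.resize(i,None,fx=3.6,fy=3.6,interpolation=cv2.INTER_CUBIC)[:, :800]
cv2.imwrite('pics/c1.png',a)
P=cloud(c); h=cv2.cvtColor(c['color'],cv2.COLOR_RGB2HSV)
def m(lo,hi,box):
    k=cv2.inRange(h,lo,hi)>0; b=np.zeros_like(k); b[box[1]:box[3],box[0]:box[2]]=1; k&=b; k&=c['range_z']>0; return P[k],np.argwhere(k)
Y,_=m((22,120,80),(35,255,255),(255,195,315,245)); print('yellow',len(Y),np.median(Y,0),Y.min(0),Y.max(0))
O,_=m((5,150,80),(20,255,255),(375,215,405,245)); print('handle',len(O),np.median(O,0),O.min(0),O.max(0))
```

```text
yellow 356 [ 0.55513984 -0.08974025  0.08605303] [ 0.46234293 -0.19630494 -0.00415117] [ 0.69893152 -0.03475501  0.0958171 ]
handle 104 [0.49368559 0.25705226 0.13334266] [0.47636114 0.24458007 0.09313081] [0.50003721 0.26632583 0.15417992]
```

View pics/c1.png

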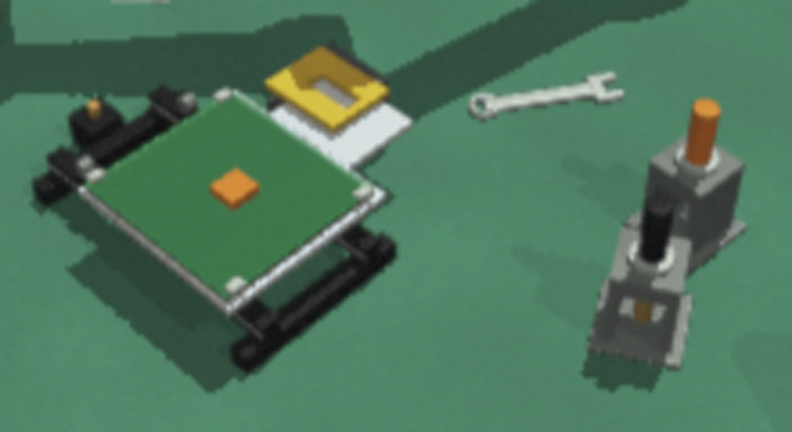

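Run:
```python
from h import *
c=load('s0'); T=lambda x,y,z: atz(c,195+x/3.6,195+y/3.6,z)
print('pin',T(706,106,.151),'collar',T(697,157,.091),'blunt',T(657,206,.151))
L,t,R,b=[T(*p,.086) for p in((265,86),(322,47),(388,90),(334,125))]
print(L,t,R,b,'centre',(L+t+R+b)/4,[np.linalg.norm(q) for q in(L-t,R-t,b-R,b-L)])
print('ydir',np.degrees(np.arctan2(*(T(390,245,.03)-T(245,355,.03))[1::-1])),np.degrees(np.arctan2(*(R-t)[1::-1])),np.degrees(np.arctan2(*(b-L)[1::-1])),'x',np.degrees(np.arctan2(*(L-t)[1::-1])))
```

```text
pin [0.48447783 0.25591211 0.151     ] collar [0.48583501 0.25630469 0.091     ] blunt [0.61727305 0.25978655 0.151     ]
[ 0.57824998 -0.1371551   0.086     ] [ 0.50400884 -0.11870768  0.086     ] [ 0.52959924 -0.03244794  0.086     ] [ 0.59482731 -0.0532212   0.086     ] centre [ 0.55167134 -0.08538298  0.086     ] [np.float64(0.07649871390920553), np.float64(0.0899756103963813), np.float64(0.06845603878923082), np.float64(0.0855552899581458)]
ydir 163.4081251402085 73.47612584803238 78.82760776160345 x -13.954241953009301
```

drive_tool(
  moves=[
    {"turn":0.17},
    {"turn":0.17},
    {"turn":0.17},
    {"turn":0.17},
  ],
)

```text
invalid input
```

drive_tool(
  moves=[
    {"delta_pos":[-14,46,0]},
    {"delta_pos":[-14,46,0]},
    {"delta_pos":[-14,46,0]},
    {"delta_pos":[-14,46,0]},
    {"delta_pos":[-14,46,0]},
    {"delta_pos":[-14,46,0]},
    {"delta_pos":[-14,46,0]},
    {"delta_pos":[-14,46,0]},
    {"delta_pos":[-14,46,0]},
    {"delta_pos":[-14,46,0]},
    {"delta_pos":[-14,46,0]},
    {"delta_pos":[-9,41,0]},
  ],
)

```text
invalid input
```

drive_tool(
  moves=[
    {"delta_pos":[0,0,0]},
    {"delta_pos":[0,0,0]},
  ],
)

```text
invalid input
```

Run:
```python
from h import *
print(monitor.sense()['tcp_pos'],monitor.sense()['joints'])
c=snap('wrist','w1'); cv2.imwrite('pics/w1v.png',cv2.resize(c['color'][:,:,::-1],None,fx=1.25,fy=1.25))
```

```text
[ 0.25284926 -0.57106208  0.22168433] [-5.13023601e+01  2.20818308e+01  3.95824865e-01 -2.08579472e-02
 -6.84102546e+01 -1.48182023e+01]
```

View pics/w1v.png

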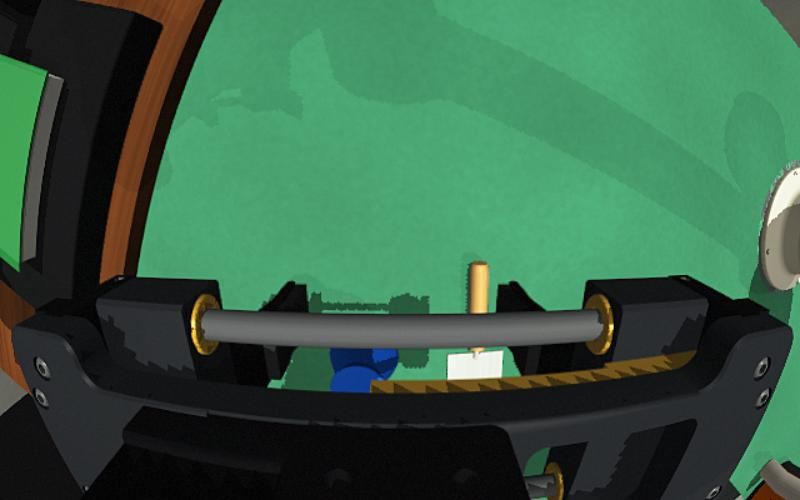

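The wrist picture shows the gripper filling the lower part. Only the area on the tool +x side is visible, so I'll look at the window from about 100 mm to its frame +x side. Each row also needs all the fields.

drive_tool(
  moves=[
    {"delta_pos":[0,0,0],"turn":0.17,"claw":1},
    {"delta_pos":[0,0,0],"turn":0.17,"claw":1},
    {"delta_pos":[0,0,0],"turn":0.17,"claw":1},
    {"delta_pos":[0,0,0],"turn":0.17,"claw":1},
  ],
)

```text
time_s: 0.7
tcp_pos: [0.253, -0.5713, 0.2222]
ee_rot: [[-0.964, 0.266, -0.0], [0.266, 0.964, 0.001], [0.0, 0.0, -1.0]]
wrist_force: [-1.4, -0.9, 0.1]
gripper_width: 0.998
gripper_force: 0.0
```

drive_tool(
  moves=[
    {"delta_pos":[-22,46,0],"turn":0,"claw":1},
    {"delta_pos":[-22,46,0],"turn":0,"claw":1},
    {"delta_pos":[-22,46,0],"turn":0,"claw":1},
    {"delta_pos":[-22,46,0],"turn":0,"claw":1},
    {"delta_pos":[-22,46,0],"turn":0,"claw":1},
    {"delta_pos":[-22,46,0],"turn":0,"claw":1},
    {"delta_pos":[-22,46,0],"turn":0,"claw":1},
    {"delta_pos":[-22,46,0],"turn":0,"claw":1},
    {"delta_pos":[-22,46,0],"turn":0,"claw":1},
    {"delta_pos":[-22,46,0],"turn":0,"claw":1},
    {"delta_pos":[-22,46,0],"turn":0,"claw":1},
    {"delta_pos":[-17,43,0],"turn":0,"claw":1},
  ],
)

```text
time_s: 2.2
tcp_pos: [0.6469, -0.1072, 0.2222]
ee_rot: [[-0.966, 0.26, -0.0], [0.26, 0.966, 0.0], [0.0, -0.0, -1.0]]
wrist_force: [0.6, -1.0, -0.1]
gripper_width: 0.998
gripper_force: 0.0
```

drive_tool(
  moves=[
    {"delta_pos":[0,0,0],"turn":0,"claw":1},
    {"delta_pos":[0,0,0],"turn":0,"claw":1},
  ],
)

```text
time_s: 2.45
tcp_pos: [0.6456, -0.1088, 0.2221]
ee_rot: [[-0.966, 0.26, -0.001], [0.26, 0.966, -0.0], [0.001, -0.0, -1.0]]
wrist_force: [0.5, 0.3, -0.0]
gripper_width: 1.002
gripper_force: 0.0
```

Run:
```python
from h import *
s=monitor.sense();print(s['tcp_pos'],s['ee_rot'].round(3).tolist(),s['joints'])
c=snap('wrist','w1'); cv2.imwrite('pics/w1v.png',cv2.resize(c['color'][:,:,::-1],None,fx=1.25,fy=1.25))
```

```text
[ 0.64556369 -0.1087969   0.22207163] [[-0.966, 0.26, -0.001], [0.26, 0.966, -0.0], [0.001, -0.0, -1.0]] [ 4.56130337e+00  2.50038260e+01  5.03920474e+00 -1.74500484e-03
 -7.01015637e+01 -1.09624789e+02]
```

View pics/w1v.png

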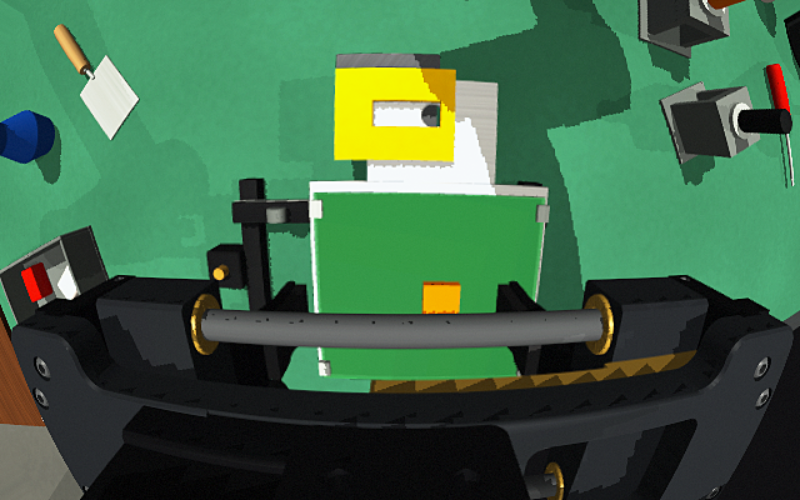

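The wrist view shows the yellow jaw at (335–455, 68–160) and the slot at (372–440, 100–127). The tongue hole shows at about (432,114), near the slot's +y end. Next, an enlarged crop.

Run:
```python
from h import *
c=load('w1'); i=c['color'][40:140,260:400,::-1]
cv2.imwrite('pics/c2.png',cv2.resize(i,None,fx=5.6,fy=5.6,interpolation=cv2.INTER_CUBIC))
```

```text
(no output)
```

View pics/c2.png

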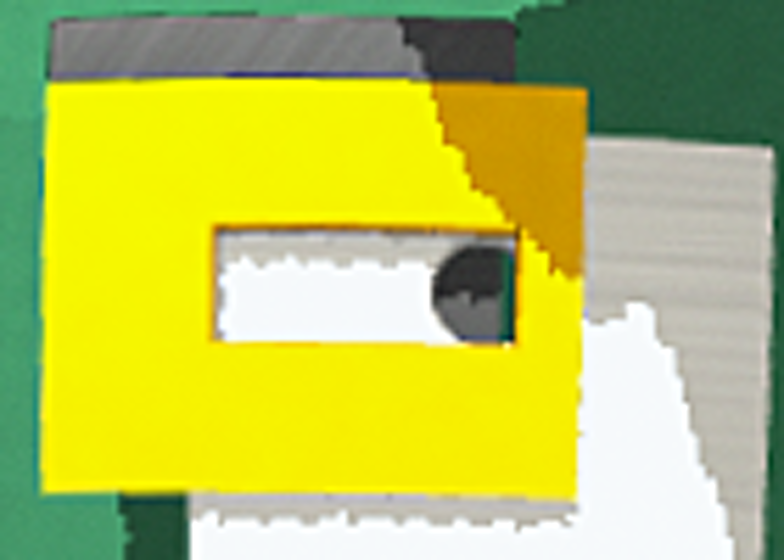

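Run:
```python
from h import *
c=load('w1'); T=lambda x,y,z: atz(c,260+x/5.6-.5,40+y/5.6-.5,z,True)
k=[T(*p,.086) for p in((211,224),(520,228),(518,346),(211,343))]
J=[T(*p,.086) for p in((47,80),(587,88),(575,499),(42,492))]
d=lambda a,b:np.linalg.norm(a-b)*1e3
for q in(k,J): print(np.array(q).round(4).tolist(),[round(d(q[i],q[(i+1)%4]),1) for i in range(4)])
y=(J[1]-J[0]+J[2]-J[3]);x=(J[2]-J[1]+J[3]-J[0])
ay,ax=[np.degrees(np.arctan2(v[1],v[0])) for v in(y,x)];print(ay,ax+90)
a=np.radians((ay+ax+90)/2); Y=np.array([np.cos(a),np.sin(a),0])
X=np.array([Y[1],-Y[0],0]); cen=sum(k)/4; jc=sum(J)/4; print('slot-jaw centre',(cen-jc)@Y,(cen-jc)@X)
w=cen-.015*Y; print('window',w,'Y',Y)
for p in((485,300),(431,297),(480,246)):
  h=T(*p,.073)-w; print('hole',h@Y*1e3,h@X*1e3)
# pin check
for s in('scene',):
  b=load('s0');print(atz(b,195+706/3.6,195+106/3.6,.151))
```

```text
[[0.5352, -0.1032, 0.086], [0.5494, -0.0528, 0.086], [0.5691, -0.0584, 0.086], [0.5552, -0.1086, 0.086]] [np.float64(52.4), np.float64(20.5), np.float64(52.1), np.float64(20.7)]
[[0.5021, -0.1236, 0.086], [0.528, -0.035, 0.086], [0.597, -0.0555, 0.086], [0.5717, -0.1436, 0.086]] [np.float64(92.3), np.float64(72.1), np.float64(91.6), np.float64(72.5)]
73.8321339253617 73.73610781100373
slot-jaw centre 0.009035427595033074 -2.787777788528139e-05
window [ 0.54801026 -0.09514181  0.086     ] Y [0.27925723 0.96021633 0.        ]
hole 36.35919340417715 1.1082915073374355
hole 26.780324193370504 0.8941600522368917
hole 35.26415688938581 -8.66035393262052
[0.48447783 0.25591211 0.151     ]
```

drive_tool(
  moves=[
    {"delta_pos":[25,52,0],"turn":0,"claw":1},
    {"delta_pos":[25,52,0],"turn":0,"claw":1},
    {"delta_pos":[25,52,0],"turn":0,"claw":1},
    {"delta_pos":[25,52,0],"turn":0,"claw":1},
    {"delta_pos":[25,52,0],"turn":0,"claw":1},
    {"delta_pos":[25,51,0],"turn":0.02,"claw":1},
    {"delta_pos":[0,0,0],"turn":0,"claw":1},
    {"delta_pos":[0,0,0],"turn":0,"claw":1},
  ],
)

```text
time_s: 3.5
tcp_pos: [0.5819, 0.2295, 0.2228]
ee_rot: [[-0.96, 0.28, -0.0], [0.28, 0.96, -0.0], [-0.0, -0.0, -1.0]]
wrist_force: [-0.7, -0.3, -0.1]
gripper_width: 1.003
gripper_force: 0.0
```

Run:
```python
from h import *
s=monitor.sense();print(s['tcp_pos'],s['ee_rot'].round(4).tolist())
c=snap('wrist','w2'); cv2.imwrite('pics/w2v.png',cv2.resize(c['color'][:,:,::-1],None,fx=1.25,fy=1.25))
```

```text
[0.58194441 0.22948013 0.22277989] [[-0.96, 0.2801, -0.0], [0.2801, 0.96, -0.0002], [-0.0, -0.0002, -1.0]]
```

View pics/w2v.png

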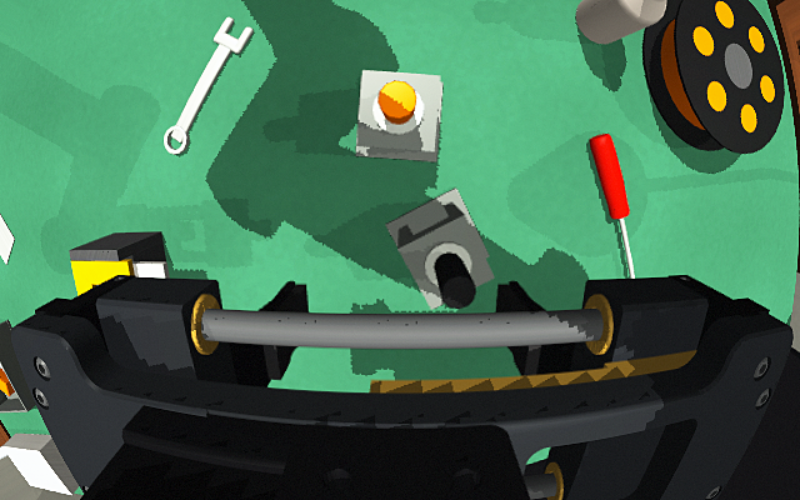

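The wrist view shows the handle top circle centred at about (397,100), on its stand, with the black pin at (457,290) well below it.

Run:
```python
from h import *
c=load('w2')
h=cv2.cvtColor(c['color'],cv2.COLOR_RGB2HSV)
k=cv2.inRange(h,(5,150,80),(35,255,255)); k[:, :270]=0; k[:,370:]=0; k[130:]=0
ys,xs=np.nonzero(k); print(xs.min(),xs.max(),ys.min(),ys.max())
for u,v in((397,100),(397,80),(417,100)): print(atz(c,u/1.25-.3,v/1.25-.3,.151,True))
p=atz(c,(xs.min()+xs.max())/2,ys.min()+(xs.max()-xs.min())/2,.151,True);print(p)
s=monitor.sense();R=s['ee_rot']
print('delta tool mm',R.T@(np.array([*p[:2],.113])-s['tcp_pos'])*1e3)
```

```text
303 332 65 98
[0.48579495 0.25411781 0.151     ]
[0.47392533 0.25758283 0.151     ]
[0.48909059 0.26553156 0.151     ]
[0.48568981 0.25430321 0.151     ]
delta tool mm [ 99.68946639  -2.79262831 109.7887942 ]
```

drive_tool(
  moves=[
    {"delta_pos":[50,-1,0],"turn":0,"claw":1},
    {"delta_pos":[49.5,-1.5,0],"turn":0,"claw":1},
    {"delta_pos":[0,0,0],"turn":0,"claw":1},
    {"delta_pos":[0,0,40],"turn":0,"claw":1},
    {"delta_pos":[0,0,40],"turn":0,"claw":1},
    {"delta_pos":[0,0,40],"turn":0,"claw":1},
    {"delta_pos":[0,0,0],"turn":0,"claw":1},
    {"delta_pos":[0,0,0],"turn":0,"claw":0.6},
    {"delta_pos":[0,0,0],"turn":0,"claw":0.4},
    {"delta_pos":[0,0,0],"turn":0,"claw":0.3},
    {"delta_pos":[0,0,0],"turn":0,"claw":0},
    {"delta_pos":[0,0,0],"turn":0,"claw":0},
  ],
)

```text
time_s: 5.05
tcp_pos: [0.4858, 0.2561, 0.1028]
ee_rot: [[-0.96, 0.279, 0.0], [0.279, 0.96, 0.0], [-0.0, 0.0, -1.0]]
wrist_force: [-0.4, -0.4, -0.6]
gripper_width: 0.518
gripper_force: 0.0
```

drive_tool(
  moves=[
    {"delta_pos":[0,0,0],"turn":0,"claw":0},
    {"delta_pos":[0,0,0],"turn":0,"claw":0},
    {"delta_pos":[0,0,0],"turn":0,"claw":0},
  ],
)

```text
time_s: 5.42
tcp_pos: [0.4855, 0.2554, 0.1025]
ee_rot: [[-0.96, 0.28, -0.001], [0.28, 0.96, -0.001], [0.001, -0.001, -1.0]]
wrist_force: [-0.5, -1.7, 2.0]
gripper_width: 0.27
gripper_force: 30.0
```

drive_tool(
  moves=[
    {"delta_pos":[0,0,-20],"turn":0,"claw":0},
    {"delta_pos":[0,0,-30],"turn":0,"claw":0},
    {"delta_pos":[0,0,-30],"turn":0,"claw":0},
    {"delta_pos":[0,0,-30],"turn":0,"claw":0},
    {"delta_pos":[0,0,0],"turn":0,"claw":0},
    {"delta_pos":[0,0,0],"turn":0,"claw":0},
  ],
)

```text
time_s: 6.18
tcp_pos: [0.4846, 0.2554, 0.2105]
ee_rot: [[-0.96, 0.28, -0.003], [0.28, 0.96, -0.001], [0.003, -0.002, -1.0]]
wrist_force: [-0.1, 0.6, -4.0]
gripper_width: 0.268
gripper_force: 30.0
```

drive_tool(
  moves=[
    {"delta_pos":[-13,-24,0],"turn":0,"claw":0},
    {"delta_pos":[-26,-48,0],"turn":0,"claw":0},
    {"delta_pos":[-26,-48,0],"turn":0,"claw":0},
    {"delta_pos":[-26,-48,0],"turn":0,"claw":0},
    {"delta_pos":[-26,-48,0],"turn":0,"claw":0},
    {"delta_pos":[-26,-47,0],"turn":0,"claw":0},
    {"delta_pos":[-15,-23.5,0],"turn":0,"claw":0},
    {"delta_pos":[0,0,0],"turn":0,"claw":0},
    {"delta_pos":[0,0,0],"turn":0,"claw":0},
    {"delta_pos":[0,0,0],"turn":0,"claw":0},
  ],
)

```text
time_s: 7.42
tcp_pos: [0.557, -0.0624, 0.2119]
ee_rot: [[-0.961, 0.278, -0.001], [0.278, 0.961, 0.0], [0.001, -0.0, -1.0]]
wrist_force: [-0.3, 0.4, -2.9]
gripper_width: 0.271
gripper_force: 30.0
```

Run:
```python
from h import *
s=monitor.sense();print(s['tcp_pos'],s['wrist_force'])
out=[]
for n in('scene','side'):
    c=snap(n,n+'3'); f=200/np.tan(np.radians(c['vertical_fov'])/2);E=c['extrinsics']
    q=E[:3,:3].T@(np.array([.5571,-.0639,.11])-E[:3,3]); u,v=int(q[0]/q[2]*f+c['cx']),int(q[1]/q[2]*f+c['cy'])
    u0,v0=u-40,v-50; print(n,u0,v0)
    out.append(cv2.resize(c['color'][v0:v0+100,u0:u0+80,::-1],None,fx=5,fy=5,interpolation=cv2.INTER_CUBIC))
cv2.imwrite('pics/c3.png',np.hstack(out))
```

```text
[ 0.55704164 -0.06236116  0.21189953] [-0.27682575  0.37213612 -2.90308969]
scene 250 166
side 302 160
```

View pics/c3.png

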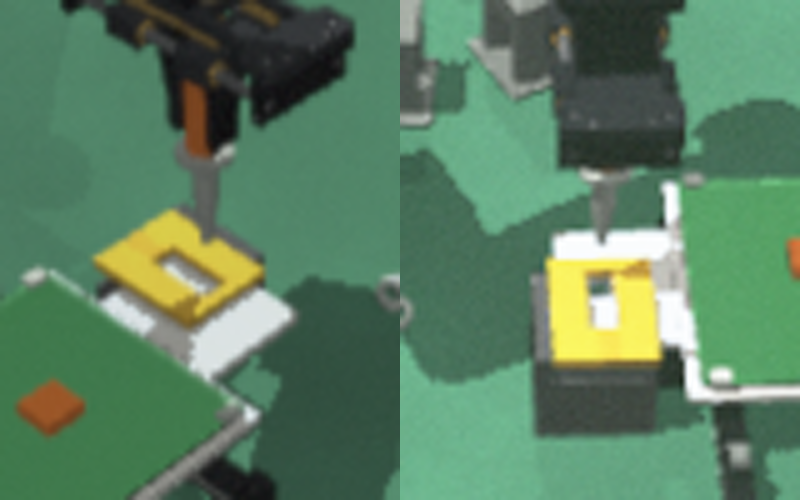

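Run:
```python
from h import *
a=load('scene3');b=load('side3')
A=lambda x,y,z:atz(a,250+x/5-.4,166+y/5-.4,z); B=lambda x,y,z:atz(b,302+x/5-.4,160+y/5-.4,z)
Y=np.array([.2793,.9602,0]);X=np.array([.9602,-.2793,0]);w=np.array([.548,-.0951,.086])
def pr(n,p): d=(p-w)*1e3; print(n,'y',(d@Y).round(1),'x',(d@X).round(1))
for z in(.1224,): pr('tip scene',A(206,240,z)); pr('tip side',B(201,240,z))
pr('tcp',monitor.sense()['tcp_pos'])
pr('collar scene',A(205,154,.2)); pr('collar side',B(206,174,.2))
for n,p in dict(tl=(178,243),bl=(158,256),tr=(232,280),br=(207,296)).items(): pr('slot scene '+n,A(*p,.086))
for n,p in dict(tl=(189,271),tr=(220,270),bl=(189,328),br=(220,328)).items(): pr('slot side '+n,B(*p,.086))
```

```text
tip scene y 33.3 x -1.3
tip side y 36.4 x -1.1
tcp y 34.0 x -0.2
collar scene y 39.2 x 2.6
collar side y 24.1 x -1.4
slot scene tl y -9.3 x -14.8
slot scene bl y -9.2 x 4.0
slot scene tr y 44.3 x -13.6
slot scene br y 43.7 x 9.2
slot side tl y 40.3 x -8.0
slot side tr y 40.6 x 13.9
slot side bl y -11.9 x -11.0
slot side br y -12.4 x 10.3
```

drive_tool(
  moves=[
    {"delta_pos":[-0.5,-2,0],"turn":0,"claw":0},
    {"delta_pos":[0,0,15],"turn":0,"claw":0},
    {"delta_pos":[0,0,15],"turn":0,"claw":0},
    {"delta_pos":[0,0,10],"turn":0,"claw":0},
    {"delta_pos":[0,0,5],"turn":0,"claw":0},
    {"delta_pos":[0,0,0],"turn":0,"claw":0},
    {"delta_pos":[0,0,0],"turn":0,"claw":0},
  ],
)

```text
time_s: 8.4
tcp_pos: [0.5578, -0.0654, 0.168]
ee_rot: [[-0.96, 0.279, 0.001], [0.279, 0.96, -0.0], [-0.001, 0.0, -1.0]]
wrist_force: [0.4, 0.4, -2.1]
gripper_width: 0.265
gripper_force: 30.0
```

drive_tool(
  moves=[
    {"delta_pos":[0,0,2],"turn":0,"claw":0},
    {"delta_pos":[0,0,2],"turn":0,"claw":0},
    {"delta_pos":[0,0,2],"turn":0,"claw":0},
    {"delta_pos":[0,0,0],"turn":0,"claw":0},
  ],
)

```text
time_s: 8.9
tcp_pos: [0.5572, -0.0653, 0.1613]
ee_rot: [[-0.96, 0.279, -0.001], [0.279, 0.96, -0.0], [0.0, -0.0, -1.0]]
wrist_force: [-0.6, 0.3, -3.2]
gripper_width: 0.267
gripper_force: 30.0
```

drive_tool(
  moves=[
    {"delta_pos":[0,0,1.5],"turn":0,"claw":0},
    {"delta_pos":[0,0,1.5],"turn":0,"claw":0},
    {"delta_pos":[0,0,0],"turn":0,"claw":0},
  ],
)

```text
time_s: 9.28
tcp_pos: [0.5573, -0.0653, 0.1584]
ee_rot: [[-0.96, 0.279, -0.0], [0.279, 0.96, -0.0], [0.0, -0.0, -1.0]]
wrist_force: [-0.4, 0.6, -2.5]
gripper_width: 0.268
gripper_force: 30.0
```

drive_tool(
  moves=[
    {"delta_pos":[0,0,1.5],"turn":0,"claw":0},
    {"delta_pos":[0,0,1],"turn":0,"claw":0},
    {"delta_pos":[0,0,0],"turn":0,"claw":0},
  ],
)

```text
time_s: 9.65
tcp_pos: [0.5574, -0.0653, 0.156]
ee_rot: [[-0.96, 0.279, 0.0], [0.279, 0.96, 0.0], [-0.0, 0.0, -1.0]]
wrist_force: [0.1, 0.2, -2.9]
gripper_width: 0.267
gripper_force: 30.0
```

The tip is inside the tongue hole, 6.5 mm deep with no force. Now I'll drag along −y.

drive_tool(
  moves=[
    {"delta_pos":[0,-2,0],"turn":0,"claw":0},
    {"delta_pos":[0,-2,0],"turn":0,"claw":0},
    {"delta_pos":[0,-2,0],"turn":0,"claw":0},
    {"delta_pos":[0,-2,0],"turn":0,"claw":0},
    {"delta_pos":[0,-2,0],"turn":0,"claw":0},
    {"delta_pos":[0,-2,0],"turn":0,"claw":0},
  ],
)

```text
time_s: 10.4
tcp_pos: [0.5541, -0.077, 0.156]
ee_rot: [[-0.96, 0.279, 0.0], [0.279, 0.96, 0.0], [-0.0, 0.0, -1.0]]
wrist_force: [1.2, 4.5, -4.3]
gripper_width: 0.273
gripper_force: 30.0
```

drive_tool(
  moves=[
    {"delta_pos":[0,-2,0],"turn":0,"claw":0},
    {"delta_pos":[0,-2,0],"turn":0,"claw":0},
    {"delta_pos":[0,-2,0],"turn":0,"claw":0},
    {"delta_pos":[0,-2,0],"turn":0,"claw":0},
    {"delta_pos":[0,-2,0],"turn":0,"claw":0},
    {"delta_pos":[0,-2,0],"turn":0,"claw":0},
    {"delta_pos":[0,-2,0],"turn":0,"claw":0},
    {"delta_pos":[0,-2,0],"turn":0,"claw":0},
    {"delta_pos":[0,-2,0],"turn":0,"claw":0},
  ],
)

```text
time_s: 11.52
tcp_pos: [0.549, -0.0943, 0.1561]
ee_rot: [[-0.96, 0.279, 0.0], [0.279, 0.96, -0.0], [-0.0, 0.0, -1.0]]
wrist_force: [2.1, 4.7, -4.0]
gripper_width: 0.273
gripper_force: 30.0
```

drive_tool(
  moves=[
    {"delta_pos":[0,-2,0],"turn":0,"claw":0},
    {"delta_pos":[0,-2,0],"turn":0,"claw":0},
    {"delta_pos":[0,0,0],"turn":0,"claw":0},
    {"delta_pos":[0,2,0],"turn":0,"claw":0},
    {"delta_pos":[0,1,0],"turn":0,"claw":0},
    {"delta_pos":[0,0,0],"turn":0,"claw":0},
  ],
)

```text
time_s: 12.28
tcp_pos: [0.5482, -0.0956, 0.156]
ee_rot: [[-0.96, 0.279, -0.001], [0.279, 0.96, -0.001], [0.001, -0.001, -1.0]]
wrist_force: [0.7, -0.3, -2.5]
gripper_width: 0.266
gripper_force: 30.0
```

drive_tool(
  moves=[
    {"delta_pos":[0,0,2],"turn":0,"claw":0},
    {"delta_pos":[0,0,2],"turn":0,"claw":0},
    {"delta_pos":[0,0,2],"turn":0,"claw":0},
    {"delta_pos":[0,0,2],"turn":0,"claw":0},
    {"delta_pos":[0,0,0],"turn":0,"claw":0},
  ],
)

```text
time_s: 12.9
tcp_pos: [0.5486, -0.0951, 0.1478]
ee_rot: [[-0.96, 0.279, -0.001], [0.279, 0.96, -0.0], [0.0, -0.0, -1.0]]
wrist_force: [-0.3, -0.1, -2.8]
gripper_width: 0.274
gripper_force: 30.0
```

drive_tool(
  moves=[
    {"delta_pos":[0,0,2],"turn":0,"claw":0},
    {"delta_pos":[0,0,2],"turn":0,"claw":0},
    {"delta_pos":[0,0,2],"turn":0,"claw":0},
    {"delta_pos":[0,0,2],"turn":0,"claw":0},
    {"delta_pos":[0,0,2],"turn":0,"claw":0},
    {"delta_pos":[0,0,2],"turn":0,"claw":0},
    {"delta_pos":[0,0,0],"turn":0,"claw":0},
  ],
)

```text
time_s: 13.78
tcp_pos: [0.5486, -0.0951, 0.1358]
ee_rot: [[-0.96, 0.28, -0.0], [0.28, 0.96, 0.0], [0.0, -0.0, -1.0]]
wrist_force: [0.3, -0.2, -3.1]
gripper_width: 0.269
gripper_force: 30.0
```

drive_tool(
  moves=[
    {"delta_pos":[0,0,2],"turn":0,"claw":0},
    {"delta_pos":[0,0,2],"turn":0,"claw":0},
    {"delta_pos":[0,0,2],"turn":0,"claw":0},
    {"delta_pos":[0,0,2],"turn":0,"claw":0},
    {"delta_pos":[0,0,0],"turn":0,"claw":0},
  ],
)

```text
time_s: 14.4
tcp_pos: [0.549, -0.0947, 0.128]
ee_rot: [[-0.96, 0.279, 0.001], [0.279, 0.96, 0.001], [-0.001, 0.001, -1.0]]
wrist_force: [1.3, 3.4, -1.3]
gripper_width: 0.271
gripper_force: 30.0
```

Small centring force as expected; 24.5 mm remain. I'll go on carefully.

drive_tool(
  moves=[
    {"delta_pos":[0,0,1.5],"turn":0,"claw":0},
    {"delta_pos":[0,0,1.5],"turn":0,"claw":0},
    {"delta_pos":[0,0,1.5],"turn":0,"claw":0},
    {"delta_pos":[0,0,1.5],"turn":0,"claw":0},
    {"delta_pos":[0,0,0],"turn":0,"claw":0},
  ],
)

```text
time_s: 15.02
tcp_pos: [0.5487, -0.0951, 0.1217]
ee_rot: [[-0.96, 0.28, -0.0], [0.28, 0.96, 0.0], [0.0, 0.0, -1.0]]
wrist_force: [1.0, 3.8, -1.4]
gripper_width: 0.271
gripper_force: 30.0
```

drive_tool(
  moves=[
    {"delta_pos":[0,0,1.5],"turn":0,"claw":0},
    {"delta_pos":[0,0,1.5],"turn":0,"claw":0},
    {"delta_pos":[0,0,1.5],"turn":0,"claw":0},
    {"delta_pos":[0,0,0],"turn":0,"claw":0},
  ],
)

```text
time_s: 15.52
tcp_pos: [0.5486, -0.0951, 0.1172]
ee_rot: [[-0.96, 0.28, -0.0], [0.28, 0.96, 0.0], [0.0, -0.0, -1.0]]
wrist_force: [0.4, 4.3, -1.0]
gripper_width: 0.269
gripper_force: 30.0
```

drive_tool(
  moves=[
    {"delta_pos":[0,0,1.5],"turn":0,"claw":0},
    {"delta_pos":[0,0,1.5],"turn":0,"claw":0},
    {"delta_pos":[0,0,1.5],"turn":0,"claw":0},
    {"delta_pos":[0,0,0],"turn":0,"claw":0},
  ],
)

```text
time_s: 16.02
tcp_pos: [0.5486, -0.0951, 0.1128]
ee_rot: [[-0.96, 0.279, -0.0], [0.279, 0.96, 0.0], [0.0, -0.0, -1.0]]
wrist_force: [1.2, 4.9, -1.5]
gripper_width: 0.267
gripper_force: 30.0
```

drive_tool(
  moves=[
    {"delta_pos":[0,0,1.5],"turn":0,"claw":0},
    {"delta_pos":[0,0,1.5],"turn":0,"claw":0},
    {"delta_pos":[0,0,1.5],"turn":0,"claw":0},
    {"delta_pos":[0,0,0],"turn":0,"claw":0},
  ],
)

```text
time_s: 16.52
tcp_pos: [0.5487, -0.0951, 0.1083]
ee_rot: [[-0.96, 0.279, -0.0], [0.279, 0.96, 0.0], [0.0, -0.0, -1.0]]
wrist_force: [0.1, 4.2, -1.5]
gripper_width: 0.266
gripper_force: 30.0
```

drive_tool(
  moves=[
    {"delta_pos":[0,0,1],"turn":0,"claw":0},
    {"delta_pos":[0,0,1],"turn":0,"claw":0},
    {"delta_pos":[0,0,1],"turn":0,"claw":0},
    {"delta_pos":[0,0,0],"turn":0,"claw":0},
  ],
)

```text
time_s: 17.02
tcp_pos: [0.5487, -0.0951, 0.1054]
ee_rot: [[-0.96, 0.28, -0.0], [0.28, 0.96, 0.0], [0.0, -0.0, -1.0]]
wrist_force: [0.1, 3.9, -1.7]
gripper_width: 0.268
gripper_force: 30.0
```

drive_tool(
  moves=[
    {"delta_pos":[0,0,0.7],"turn":0,"claw":0},
    {"delta_pos":[0,0,0.7],"turn":0,"claw":0},
    {"delta_pos":[0,0,0],"turn":0,"claw":0},
  ],
)

```text
time_s: 17.4
tcp_pos: [0.5487, -0.0951, 0.1041]
ee_rot: [[-0.96, 0.279, -0.0], [0.279, 0.96, -0.0], [0.0, -0.0, -1.0]]
wrist_force: [-0.1, 5.6, 0.4]
gripper_width: 0.268
gripper_force: 30.0
```

drive_tool(
  moves=[
    {"delta_pos":[0,0,0.5],"turn":0,"claw":0},
    {"delta_pos":[0,0,0.5],"turn":0,"claw":0},
    {"delta_pos":[0,0,0],"turn":0,"claw":0},
  ],
)

```text
time_s: 17.77
tcp_pos: [0.5487, -0.0951, 0.1035]
ee_rot: [[-0.96, 0.279, 0.0], [0.279, 0.96, -0.0], [-0.0, -0.0, -1.0]]
wrist_force: [-1.3, 4.6, 2.1]
gripper_width: 0.27
gripper_force: 30.0
```

drive_tool(
  moves=[
    {"delta_pos":[0,0,0.5],"turn":0,"claw":0},
    {"delta_pos":[0,0,0.5],"turn":0,"claw":0},
    {"delta_pos":[0,0,0],"turn":0,"claw":0},
  ],
)

```text
time_s: 18.15
tcp_pos: [0.5487, -0.0951, 0.1035]
ee_rot: [[-0.96, 0.279, 0.0], [0.279, 0.96, -0.0], [-0.0, -0.0, -1.0]]
wrist_force: [-2.5, 5.4, 5.1]
gripper_width: 0.267
gripper_force: 30.0
```

drive_tool(
  moves=[
    {"delta_pos":[0,0,0.5],"turn":0,"claw":0},
    {"delta_pos":[0,0,0.5],"turn":0,"claw":0},
    {"delta_pos":[0,0,0],"turn":0,"claw":0},
  ],
)

```text
time_s: 18.52
tcp_pos: [0.5488, -0.0951, 0.1034]
ee_rot: [[-0.96, 0.279, 0.001], [0.279, 0.96, -0.001], [-0.001, -0.0, -1.0]]
wrist_force: [-4.6, 6.9, 10.9]
gripper_width: 0.269
gripper_force: 30.0
```

Stopped at 0.1035, the predicted seated height, with force rising. I'll let go and lift.

drive_tool(
  moves=[
    {"delta_pos":[0,0,-1.5],"turn":0,"claw":0.35},
    {"delta_pos":[0,0,0],"turn":0,"claw":0.6},
    {"delta_pos":[0,0,0],"turn":0,"claw":0.8},
    {"delta_pos":[0,0,0],"turn":0,"claw":0.8},
    {"delta_pos":[0,0,0],"turn":0,"claw":0.8},
  ],
)

```text
time_s: 19.15
tcp_pos: [0.5486, -0.0953, 0.1024]
ee_rot: [[-0.96, 0.28, -0.0], [0.28, 0.96, -0.0], [0.0, -0.0, -1.0]]
wrist_force: [0.6, 0.1, -0.1]
gripper_width: 0.72
gripper_force: 0.0
```

drive_tool(
  moves=[
    {"delta_pos":[0,0,-20],"turn":0,"claw":0.8},
    {"delta_pos":[0,0,-40],"turn":0,"claw":0.8},
    {"delta_pos":[0,0,-50],"turn":0,"claw":0.8},
    {"delta_pos":[-40,0,-20],"turn":0,"claw":0.8},
    {"delta_pos":[-50,0,0],"turn":0,"claw":0.8},
    {"delta_pos":[0,0,0],"turn":0,"claw":0.8},
    {"delta_pos":[0,0,0],"turn":0,"claw":0.8},
    {"delta_pos":[0,0,0],"turn":0,"claw":0.8},
  ],
)

```text
time_s: 20.15
tcp_pos: [0.6342, -0.1201, 0.2329]
ee_rot: [[-0.96, 0.279, -0.0], [0.279, 0.96, -0.0], [0.0, -0.0, -1.0]]
wrist_force: [0.0, 0.1, 0.6]
gripper_width: 0.799
gripper_force: 0.0
```

Run:
```python
from h import *
s=monitor.sense();print(s['tcp_pos'],s['wrist_force'],s['gripper_width'])
o=[]
for n,u0,v0 in(('scene',245,175),('side',302,170)):
    c=snap(n,n+'4'); o.append(cv2.resize(c['color'][v0:v0+80,u0:u0+80,::-1],None,fx=5,fy=5,interpolation=cv2.INTER_CUBIC))
cv2.imwrite('pics/c4.png',np.hstack(o))
```

```text
[ 0.63424911 -0.12005562  0.2328938 ] [0.04159253 0.13240578 0.6411821 ] 0.7994948158867321
```

View pics/c4.png

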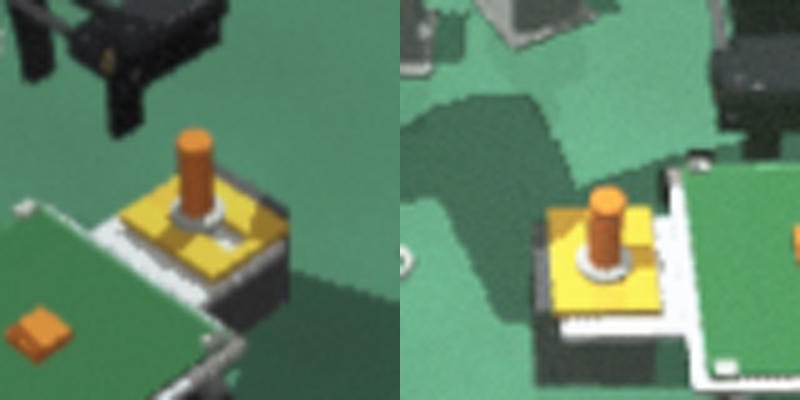

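Both views show the pin upright with its collar flush on the yellow jaw (collar at (197,213) and (604,262)), the bed pulled across, and the gripper clear.

```bash
python3 -c "
from station import ticket
print(ticket.finish_job())"
```

```text
the job is handed in; nothing more can be done
None
```

The taper pin is through the tongue and into the lower jaw, collar flush on the yellow jaw and released with the gripper clear; the job is handed in at about 20 s, and no verdict was returned.

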